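# Stopper the flask and slide it into its dock

### The arm

A 6-joint arm with a two-finger parallel gripper is mounted at the origin on a cart in front of the work surface, level with it; the furniture and walls round the work are solid. World frame = base frame: x ahead of the robot, y to its left, z up, the work surface at z = 0. Lengths are in m, angles in rad, forces in N, time in s.
With the tool pointing down it reaches from about 0.35 to 0.975 m from the base axis. Payload 4.9 kg.
Tool frame: the origin (TCP) lies on the front face of the gripper's body, between the roots of the fingers; the fingertips stand ctrl.tip_extent ahead of it and the grasp point (between the pads) lies 54 mm ahead of it (ctrl.tip_extent is the distance from the TCP to the fingertips, in m); z points along the fingers, y is the line along which they close (so a half turn about z gives the same grasp; the last joint's range is limited). The gripper opens to 85 mm and grips with 20 to 120 N. Pads are 22 mm wide; open, the fingers measure 114 mm over their backs; the gripper's body (76 mm by 85 mm) begins 54 mm behind the grasp point. The pads swing forward as they close: fully open they stand 13 mm farther back than shut.
Start: joints at [-1.255, 0.053, 1.613, -0, 1.476, -0.119], TCP at [0.263, -0.567, 0.304] pointing down, gripper open.
Joint ranges: [-3.01, 3.01], [-1.01, 2.22], [0.06, 2.58], [-1.02, 4.17], [0.09, 2.62], [-3.14, 3.14]. Speed limits (rad/s): [2.57, 2.57, 3.14, 3.14, 3.14, 3.14].

### API

Orientations are given as a rotation vector (axis times angle).
In Python, from station import ctrl gives the robot as it stands.
- The arm moves only by the tool apply_moves, never from a script. Its argument "rows" is one flat list of numbers, 6 for each row, row after row: the shift along the tool's x, y, z normalised to -1 to 1, where 1 is 0.6 m, then the turn, a rotation vector about the tool's x, y, z normalised to -1 to 1, where 1 is 90 degrees. A call has 1 to 20 rows; each row is the pose to reach, as a shift and turn from the pose commanded when the call began, along the tool's axes at that moment; what a row does not reach only later rows make up. A row lasts 1/10 s, in which the tool goes at most 50 mm and 8.59 degrees, less where a joint would pass 70% of its speed; a pose out of reach is approached as far as the arm can. A call with a number of a shift or a turn outside -1 to 1 is refused whole. A call with a gripper value outside its range is refused whole. "grip" is the opening, from 0 (shut) to 1 (fully open), set as the call begins (left out, the last holds). The fingers move at their own pace and stop on an object; "grip_force" is the grip in N (left out, the last holds). Time passes only in rows, so rows that repeat a pose let the fingers close. It gives the time, the measured TCP pose, the force, the opening and the grip force at its end, in the units of the state.
- ctrl.get_obs(): the state, without advancing time (a new reading comes with each control period).
- ctrl.get_image(name): name is "scene" or "top" or "wrist"; returns (picture, depth): 384x512x3 uint8, blue, green, red; 384x512 float32, m along the optical axis (not along the pixel's ray), 0 where there is no reading.
- ctrl.camera_model(name): a dict with "mtx" (3x3 intrinsics, pixels), "R" (3x3) and "t" (3): a world point X has camera coordinates R X + t; the wrist camera has in their place "tool_from_camera" (4x4, takes a point from camera to tool coordinates, whose origin is the TCP and whose axes are the flange's). Camera axes: x right, y down, z forward; pixel columns grow to the right and rows downward; lengths in m; the calibration is good to about 2 mm. A picture is of the moment at which its call begins: read the wrist's pose just before it. camera_model takes no time and is no camera call.
- ctrl.finish_job(): hands the job in; it is judged then, once.
The state is a dict: "t": time; "q": joint angles; "dq": joint speeds; "effort": joint torques, N m; "tool_pos": TCP position; "tool_rot": TCP orientation; "contact_force": force on the tool from outside, world axes, zero at the start; "wrist_torque": the same for the moment, N m; "opening": finger opening in m; "grip_force": force on a finger pad.
Only numpy, scipy, OpenCV 4.12 (cv2) and the standard library are available. Lean on these libraries where they do the work, as an engineer would, in place of code of your own. Each camera call takes 0.05 s, during which the arm holds its last target. There are 200 camera calls.

### The job

Close the squat amber flask with the blue stopper that fits its neck (the smaller of the two): lower it in, do not drop it, until its flange sits flat on the rim, and let go. Then push the closed flask along the bench, without lifting it or tipping it, into the white bracket until it is fully home against the back. Leave the big stopper, the beaker, the dark jar with the black cap and the heat block where they stand.

Things in the scene. Friction and masses are not known exactly. Their poses are not given: they have to be found in the camera images.
- flask: loose squat amber flask, 102 mm high, 0.35 to 0.7 kg: round body 120 mm in diameter, straight wall up to 48 mm height, then a low shoulder and a neck 42 to 48 mm in outer diameter with a rim bead of 54 mm diameter. Origin at the centre of its underside, z up along its axis; x and y directions do not matter. Slides on the bench when pushed low on the body
- flask_mouth (a point): centre of the flask's mouth, level with the top of the rim, 102 mm above the flask's origin; z points up along the flask's axis. The bore is 40 mm in diameter at the mouth and tapers to 34 mm at 38 mm depth
- stopper: smaller blue stopper, loose, upright on its narrow end, 72 mm high, 70 g: tapered plug 34 mm long (29 mm diameter at the bottom, 36 at the top), flange 56 mm in diameter (34 to 40 mm above the origin), above it a round grip 26 mm in diameter (40 to 72 mm above the origin). Origin at the centre of its narrow end, z up along its axis. Fits the neck with 2 mm radial clearance
- stopper_flange (a point): centre of the underside of the smaller stopper's flange, 34 mm above the stopper's origin; it coincides with flask_mouth when the stopper is fully seated
- big_stopper: the big blue stopper, loose, standing upright on its narrow end, 72 mm high, same shape but wider: plug 44 to 51 mm in diameter, flange 72 mm, grip 26 mm; too wide for the neck. Origin at the centre of its narrow end. It and the smaller stopper swap places. To be left alone
- dock: fixed white bracket, U-shaped wall 30 mm high, 8 mm thick, no floor. Its x axis points from the open side to the closed back: push the flask along +x. Origin on the bench where the flask's underside centre lies when it touches the back. Inside 128 mm wide (4 mm play each side), back a half circle of radius 64 mm; straight sides end at x = -0.031, flared lips lead out to x = -0.07, 180 mm wide
- beaker: loose glass beaker, 74 mm in diameter, 87 mm high, origin at the centre of its underside; to be left alone
- amber_jar: loose dark amber jar with black cap, 64 mm in diameter, 115 mm high, origin at the centre of its underside; to be left alone
- heat_block: loose white metal tube block with black holes, 68 x 116 x 21 mm, origin at the centre of its underside; to be left alone
There are look-alikes about, which are no part of the job. Leave any brown, pink or red look-alike of the stopper alone.

How it is judged:
On the way, in this order (a step that is already met when the one before it is completed fails the run):
1. the smaller stopper is seated in the flask's neck, flange on the rim, and let go, while the flask still stands upright outside the bracket (horizontal distance between stopper_flange and flask_mouth below 0.004 m and z of stopper_flange in the frame of flask_mouth between -0.003 and 0.003 m and angle between the z axis of stopper and the z axis of flask, either way round below 0.06 rad and contact force between stopper and the fingers below 0.05 N and contact force between stopper and the arm below 0.05 N and horizontal distance between flask and dock above 0.06 m and angle between flask's own z axis and vertical below 0.06 rad), for 0.2 s.
2. the closed flask stands fully home in the bracket (horizontal distance between stopper_flange and flask_mouth below 0.004 m and z of stopper_flange in the frame of flask_mouth between -0.003 and 0.003 m and angle between the z axis of stopper and the z axis of flask, either way round below 0.06 rad and x of flask in the frame of dock between -0.006 and 0.006 m and horizontal distance between flask and dock below 0.01 m and angle between flask's own z axis and vertical below 0.06 rad and height (world z) of flask between -0.004 and 0.004 m), for 0.2 s.
At the end, for the whole second after the job is handed in: Flask upright in the bracket, within 6 mm of touching the back and 10 mm of the home point; smaller stopper in its neck, flange within 3 mm of the rim, 4 mm of centred, straight to 0.06 rad; all released, at rest; the four bystanders upright within 30 mm of their starts (all of step 2 and contact force between stopper and the fingers below 0.05 N and contact force between stopper and the arm below 0.05 N and linear speed of each of flask, stopper below 0.02 m/s and distance of each of big_stopper, beaker, amber_jar, heat_block from where it was at the start of the episode below 0.03 m and angle between each of big_stopper, beaker, amber_jar, heat_block's own z axis and vertical below 0.15 rad).
It fails at once if the stopper is dropped: it falls freely by more than about 10 mm (contact force between stopper and anything else below 0.01 N and linear speed of stopper above 0.45 m/s).
It fails at once if the flask is lifted more than 15 mm off the bench (height (world z) of flask above 0.015 m).
It fails at once if the flask is tipped by more than 0.3 rad (angle between flask's own z axis and vertical above 0.3 rad).
It fails at once if the big stopper, beaker, jar or heat block is moved by more than 30 mm (distance of any of big_stopper, beaker, amber_jar, heat_block from where it was at the start of the episode above 0.03 m).
It also fails if it takes over 66 s, if anything falls off the work surface, if the arm or the gripper's body presses on something with over 40 N, if the wrist force passes 120 N, or if a joint passes its speed limit or range.

## Working session

There is one attempt and no reset: what is moved stays moved. The work goes in short steps, Python scripts to look and compute and a tool call to move; the robot and the scene stay as the last step left them, time stands still between calls to the robot, and variables do not carry over. Pictures are saved under pics/ and viewed, at most 10 in all, crops included, and the job is handed in when it is done.

Besides the shell and the picture viewer there is one more tool, called after "Emit:" as name(argument=value, ...) on one line, values as JSON. apply_moves: Moves the arm, as the interface text tells. Its arguments: {"type":"object","properties":{"rows":{"type":"array","items":{"type":"number"}},"grip":{"type":"number"},"grip_force":{"type":"number"}},"required":["rows"]}

```bash
mkdir -p pics; cat > h.py <<'E'
import numpy as np, cv2
from station import ctrl
from scipy.spatial.transform import Rotation as Ro
def shot(n,f):
    im,d=ctrl.get_image(n); cv2.imwrite(f'pics/{f}.png',im); np.savez(f'pics/{f}.npz',im=im,d=d,**{k:np.array(v) for k,v in ctrl.camera_model(n).items()}); return im,d
def cast(m,uv,z):
    # rays onto plane z (world camera)
    K,R,t=m['mtx'],m['R'],m['t']; c=-R.T@t
    r=(R.T@np.linalg.inv(K)@np.c_[uv,np.ones(len(uv))].T).T
    return c+r*((z-c[2])/r[:,2])[:,None]
def cloud(m,d):
    K,R,t=m['mtx'],m['R'],m['t']; v,u=np.mgrid[:d.shape[0],:d.shape[1]]
    p=np.stack([(u-K[0,2])/K[0,0]*d,(v-K[1,2])/K[1,1]*d,d],-1)
    return (p-t)@R
def wristcam(o):
    # world camera model of wrist
    m=ctrl.camera_model('wrist'); T=np.eye(4); T[:3,:3]=Ro.from_rotvec(o['tool_rot']).as_matrix(); T[:3,3]=o['tool_pos']
    W=np.linalg.inv(T@np.array(m['tool_from_camera'])); return dict(mtx=np.array(m['mtx']),R=W[:3,:3],t=W[:3,3])
E
python3 - <<'E'
from h import *
o=ctrl.get_obs(); print(o['t'],o['tool_pos'],Ro.from_rotvec(o['tool_rot']).as_matrix().round(3),ctrl.tip_extent)
a,_=shot('top','top'); b,_=shot('scene','scene')
m=ctrl.camera_model('top'); print(-m['R'].T@m['t'], m['R'].round(2))
E
```

```text
0.0 [ 0.26309995 -0.56640009  0.30265486] [[ 0.907  0.421 -0.001]
 [ 0.421 -0.907  0.002]
 [ 0.    -0.002 -1.   ]] 0.0726
[ 0.23455777 -0.00936272  1.50451584] [[-0.03 -1.   -0.  ]
 [-0.98  0.03 -0.21]
 [ 0.21 -0.   -0.98]]
```

View pics/top.png

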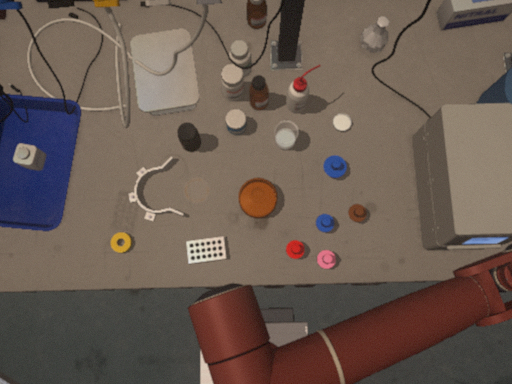

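View pics/scene.png

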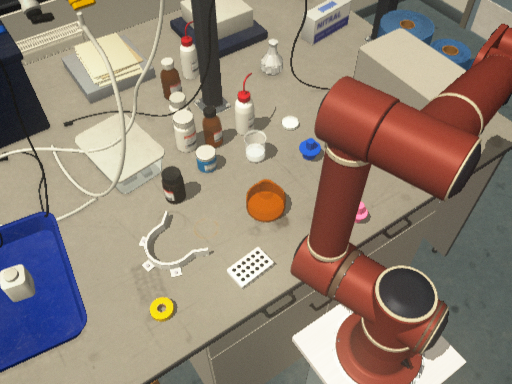

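Candidates in the top view: blue stoppers at (336,167) (larger) and (325,223) (smaller). The brown (358,213), red (296,249) and pink (327,260) ones are look-alikes. I'll measure and confirm in an enlarged crop.

```bash
python3 - <<'E'
from h import *
Z=np.load('pics/top.npz'); im,d=Z['im'],Z['d']; m=dict(mtx=Z['mtx'],R=Z['R'],t=Z['t'])
cv2.imwrite('pics/crop.png',cv2.resize(im[110:275,110:380],None,fx=2.9,fy=2.9,interpolation=cv2.INTER_CUBIC))
P=cloud(m,d); hsv=cv2.cvtColor(im,cv2.COLOR_BGR2HSV)
def reg(n,mask,box,zs):
    k=np.zeros_like(mask); x0,y0,x1,y1=box; k[y0:y1,x0:x1]=mask[y0:y1,x0:x1]
    c=max(cv2.findContours(k.astype(np.uint8),cv2.RETR_EXTERNAL,cv2.CHAIN_APPROX_NONE)[0],key=cv2.contourArea)
    (u,v),r=cv2.minEnclosingCircle(c); p=P[k>0]; p=p[np.isfinite(p).all(1)]
    print(n,(round(u),round(v)),round(r,1),'ztop',np.percentile(p[:,2],[5,50,98]).round(3))
    for z in zs: print('   z',z,cast(m,np.array([[u,v]]),z)[0].round(4), 'r_m',np.round(np.linalg.norm(cast(m,np.array([[u+r,v]]),z)-cast(m,np.array([[u,v]]),z)),4))
H,S,V=hsv[...,0],hsv[...,1],hsv[...,2]
blue=(H>100)&(H<130)&(S>120)
reg('big',blue,(315,145,360,190),[.037]); reg('small',blue,(305,205,345,240),[.037])
reg('flask',(H<20)&(S>150),(230,170,290,225),[.03,.102])
reg('brown',(H<20)&(S>100),(345,200,370,228),[.037]); reg('red',((H<8)|(H>172))&(S>150),(280,235,310,262),[.037])
white=(V>170)&(S<60)
p=P[150:225,120:195].reshape(-1,3); w=white[150:225,120:195].ravel(); q=p[w&(p[:,2]>.022)&(p[:,2]<.04)]
print('dock pts',len(q),q.min(0),q.max(0)); np.save('pics/dock.npy',q)
for n,b in dict(beaker=(270,118,302,152),jar=(176,122,202,153),hb=(184,234,230,265)).items():
    p=P[b[1]:b[3],b[0]:b[2]].reshape(-1,3); p=p[p[:,2]>.012]; print(n,p.min(0).round(3),p.max(0).round(3))
E
```

```text
big (335, 166) 11.0 ztop [0.034 0.04  0.076]
   z 0.037 [ 0.6148 -0.2661  0.037 ] r_m 0.0342
small (325, 223) 8.7 ztop [0.034 0.042 0.077]
   z 0.037 [ 0.4389 -0.2249  0.037 ] r_m 0.0263
flask (258, 198) 19.7 ztop [0.007 0.058 0.105]
   z 0.03 [ 0.5231 -0.0237  0.03  ] r_m 0.0605
   z 0.102 [ 0.509 -0.023  0.102] r_m 0.0576
brown (357, 213) 9.3 ztop [0.004 0.041 0.076]
   z 0.037 [ 0.4665 -0.325   0.037 ] r_m 0.0284
red (295, 249) 9.4 ztop [0.002 0.04  0.077]
   z 0.037 [ 0.3613 -0.1314  0.037 ] r_m 0.0282
dock pts 250 [0.47765497 0.20847527 0.02213613] [0.66131467 0.35854851 0.03933595]
beaker [ 0.235 -0.15   0.013] [ 0.752 -0.009  1.505]
jar [ 0.235 -0.009  0.012] [0.744 0.218 1.505]
hb [ 0.235 -0.009  0.012] [0.408 0.198 1.505]
```

View pics/crop.png

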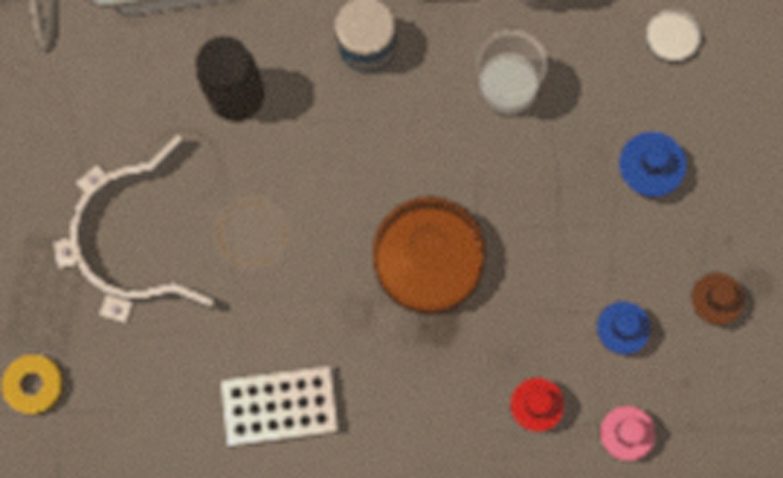

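The smaller blue one (325,223), flange r≈26 mm against 34 mm for (335,166), is the stopper to use. The flask (258,198) is mid-bench, with the bracket on the left, opening to the right. Next I fit the dock and check where the wrist camera will look.

```bash
python3 - <<'E'
from h import *
from scipy.optimize import least_squares
Z=np.load('pics/top.npz'); im=Z['im']; m=dict(mtx=Z['mtx'],R=Z['R'],t=Z['t'])
hsv=cv2.cvtColor(im,cv2.COLOR_BGR2HSV); w=((hsv[...,2]>150)&(hsv[...,1]<75)).astype(np.uint8)
sub=np.zeros_like(w); sub[150:222,120:190]=w[150:222,120:190]
n,l,s,c=cv2.connectedComponentsWithStats(sub); i=1+s[1:,4].argmax(); print(s[i])
v,u=np.nonzero(l==i); p=cast(m,np.c_[u,v].astype(float),.030)[:,:2]
# lip tips: farthest points towards -y
yy=p[:,1]; hi=p[(p[:,0]>.57)]; lo=p[(p[:,0]<.57)]
a=hi[np.argsort(hi[:,1])[:3]].mean(0); b=lo[np.argsort(lo[:,1])[:3]].mean(0); print('lips',a,b,np.linalg.norm(a-b))
mid=(a+b)/2; 
# fit: U profile centreline: half circle r 68 about origin, sides to x=-.031, lips to x=-.07,|y|=.094
def res(q):
    cc,ss=np.cos(q[2]),np.sin(q[2]); d=p-q[:2]; x=d@[cc,ss]; y=np.abs(d@[-ss,cc])
    r=np.where(x>0,np.hypot(x,y)-.068,np.where(x>-.031,y-.068,(y-.068-(-.031-x)*.026/.039)*.83)); return r
f=least_squares(res,[*(mid+[-.015,.07]),np.pi/2+.2],loss='soft_l1',f_scale=.003); print('dock',f.x,np.sqrt(np.median(res(f.x)**2)),len(p))
print(np.array(ctrl.camera_model('wrist')['tool_from_camera']).round(3),ctrl.camera_model('wrist')['mtx'])
E
```

```text
[128 156  55  65 501]
lips [0.65826484 0.24285678] [0.47868444 0.20947446] 0.18265678369459623
dock [0.55442317 0.29259668 1.78191388] 0.004120245125640534 501
[[ 0.    -0.96  -0.28   0.07 ]
 [ 1.     0.     0.001 -0.   ]
 [-0.001 -0.28   0.96  -0.069]
 [ 0.     0.     0.     1.   ]] [[319.96164172   0.         253.64513621]
 [  0.         319.96164172 187.11305311]
 [  0.           0.           1.        ]]
```

Emit:
apply_moves(rows=[0.505,-0.392,0.05,0,0,0,0.505,-0.392,0.05,0,0,0,0.505,-0.392,0.05,0,0,0,0.505,-0.392,0.05,0,0,0,0.505,-0.392,0.05,0,0,0,0.505,-0.392,0.05,0,0,0,0.505,-0.392,0.05,0,0,0,0.505,-0.392,0.05,0,0,0,0.505,-0.392,0.05,0,0,0,0.505,-0.392,0.05,0,0,0,0.505,-0.392,0.05,0,0,0,0.505,-0.392,0.05,0,0,0], grip=0.75)

```text
t: 1.3
tool_pos: [0.4386, -0.227, 0.2739]
tool_rot: [3.068, 0.674, -0.0]
contact_force: [-0.5, 0.2, -0.4]
opening: 0.0644
grip_force: 0.0
```

```bash
cat >> h.py <<'E'
def bluefit(im,m,zs=.040):
    hsv=cv2.cvtColor(im,cv2.COLOR_BGR2HSV); k=((hsv[...,0]>100)&(hsv[...,0]<130)&(hsv[...,1]>110)).astype(np.uint8)
    for c in cv2.findContours(k,cv2.RETR_EXTERNAL,cv2.CHAIN_APPROX_NONE)[0]:
        if cv2.contourArea(c)<300: continue
        p=cast(m,cv2.convexHull(c)[:,0].astype(float),zs)[:,:2].astype(np.float32)
        print('blue',c[:,0].mean(0).round(),cv2.contourArea(c),'circle',cv2.minEnclosingCircle(p))
def fitc(p):
    A=np.c_[2*p,np.ones(len(p))]; s=np.linalg.lstsq(A,(p**2).sum(1),rcond=None)[0]; return s[:2],np.sqrt(s[2]+s[0]**2+s[1]**2)
E
python3 - <<'E'
from h import *
o=ctrl.get_obs(); im,d=shot('wrist','w1'); m=wristcam(o); bluefit(im,m)
P=cloud(m,d); hsv=cv2.cvtColor(im,cv2.COLOR_BGR2HSV); k=(hsv[...,0]>100)&(hsv[...,0]<130)&(hsv[...,1]>110)&(d>0)
q=P[k]; g=q[(q[:,2]>.066)&(q[:,2]<.08)]; print('grip top',len(g),(g.min(0)+g.max(0))/2,g.max(0)-g.min(0))
g=q[(q[:,2]>.036)&(q[:,2]<.046)]; print('flange',len(g),(g.min(0)+g.max(0))/2,g.max(0)-g.min(0))
E
```

```text
blue [251. 165.] 2374.5 circle ((0.44028201699256897, -0.2237631231546402), 0.027666179463267326)
blue [379.  18.] 3128.5 circle ((0.6132943034172058, -0.2643742859363556), 0.035397469997406006)
grip top 956 [ 0.51957482 -0.24387414  0.06976165] [0.18668833 0.06688443 0.00741307]
flange 4274 [ 0.52193969 -0.24815912  0.04118449] [0.21854341 0.10342881 0.0094241 ]
```

View pics/w1.png

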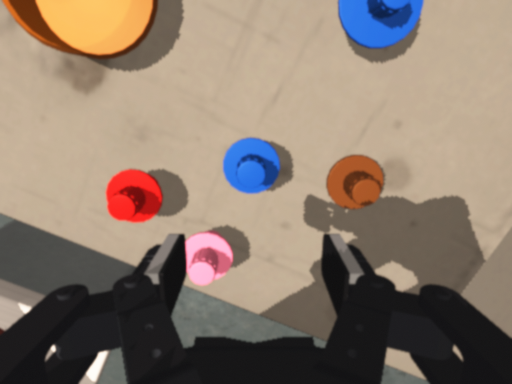

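Emit:
apply_moves(rows=[0.005,-0.004,0.08,0,0,0,0.005,-0.004,0.14,0,0,0,0.005,-0.004,0.2,0,0,0,0.005,-0.004,0.24,0,0,0,0.005,-0.004,0.26,0,0,0,0.005,-0.004,0.26,0,0,0,0.005,-0.004,0.26,0,0,0,0.005,-0.004,0.26,0,0,0])

```text
t: 2.15
tool_pos: [0.4418, -0.2234, 0.1199]
tool_rot: [3.065, 0.677, 0.004]
contact_force: [-0.2, -0.4, 0.5]
opening: 0.064
grip_force: 0.0
```

Emit:
apply_moves(rows=[0,0,0,0,0,0,0,0,0,0,0,0,0,0,0,0,0,0,0,0,0,0,0,0,0,0,0,0,0,0,0,0,0,0,0,0,0,0,0,0,0,0,0,0,0,0,0,0,0,0,0,0,0,0,0,0,0,0,0,0], grip=0.2, grip_force=40)

```text
t: 3.15
tool_pos: [0.4412, -0.2228, 0.1188]
tool_rot: [3.067, 0.677, 0.002]
contact_force: [-0.1, 1.3, 6.4]
opening: 0.0246
grip_force: 39.5
```

Emit:
apply_moves(rows=[0,0,-0.03,0,0,0,0,0,-0.1,0,0,0,0,0,-0.18,0,0,0,0.06,-0.06,-0.25,0,0,0,0.12,-0.12,-0.32,0,0,0,0.18,-0.18,-0.335,0,0,0,0.18,-0.245,-0.335,0,0,0,0.18,-0.245,-0.335,0,0,0,0.18,-0.245,-0.335,0,0,0,0.18,-0.245,-0.335,0,0,0,0.18,-0.245,-0.335,0,0,0,0.18,-0.245,-0.335,0,0,0])

```text
t: 4.35
tool_pos: [0.4766, -0.0448, 0.3181]
tool_rot: [-3.068, -0.674, 0.002]
contact_force: [-0.4, -0.2, -0.5]
opening: 0.0248
grip_force: 39.6
```

```bash
python3 - <<'E'
from h import *
o=ctrl.get_obs(); print(o['tool_pos'],o['opening']); im,d=shot('wrist','w2'); m=wristcam(o)
P=cloud(m,d); hsv=cv2.cvtColor(im,cv2.COLOR_BGR2HSV); k=(hsv[...,0]<22)&(hsv[...,1]>120)&(d>0)
q=P[k]; print(np.histogram(q[:,2],bins=np.arange(-.02,.13,.01)))
for a,b in [(.095,.112),(.03,.055)]:
    g=q[(q[:,2]>a)&(q[:,2]<b)]; g=g[np.hypot(g[:,0]-.52,g[:,1]+.025)<.07]; print(a,len(g),(np.percentile(g,1,0)+np.percentile(g,99,0))/2,np.ptp(g,0))
E
```

```text
[ 0.47656468 -0.04481159  0.31805968] 0.024823310167266778
(array([   0,   27, 1118,  136,    1,  816,  463, 6347, 1513,  511,  183,
        277, 1338,    0]), array([-0.02, -0.01,  0.  ,  0.01,  0.02,  0.03,  0.04,  0.05,  0.06,
        0.07,  0.08,  0.09,  0.1 ,  0.11,  0.12]))
0.095 1504 [ 0.5233297  -0.02250593  0.09946536] [0.05337698 0.05343298 0.00862516]
0.03 1032 [ 0.52381967 -0.02235829  0.05113171] [0.11878141 0.11870288 0.0081964 ]
```

View pics/w2.png

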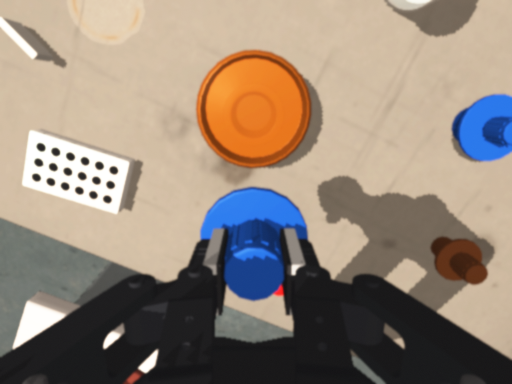

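```bash
python3 - <<'E'
from h import *
o=ctrl.get_obs(); Z=np.load('pics/w2.npz'); im,d=Z['im'],Z['d']; m=wristcam(o)
hsv=cv2.cvtColor(im,cv2.COLOR_BGR2HSV); k=((hsv[...,0]>100)&(hsv[...,0]<130)&(hsv[...,1]>110)); k[:,400:]=0;k[:,:150]=0
c=max(cv2.findContours(k.astype(np.uint8),cv2.RETR_EXTERNAL,cv2.CHAIN_APPROX_NONE)[0],key=cv2.contourArea)[:,0].astype(float)
c=c[c[:,1]<222]
R=Ro.from_rotvec(o['tool_rot']).as_matrix()
for z in (.2333,.2393):
    p=cast(m,c,z); ctr,r=fitc(p[:,:2]); print(z,ctr,r,'in tool',R.T@(np.r_[ctr,z]-o['tool_pos']))
P=cloud(m,d); kk=k.copy(); kk[225:]=0; q=P[kk&(d>0)]; q=(q-o['tool_pos'])@R; print(len(q),np.percentile(q,[2,50,98],axis=0).round(4))
A=np.c_[q[:,:2],np.ones(len(q))]; g=abs(q[:,2]-np.median(q[:,2]))<.006; print('plane tilt',np.linalg.lstsq(A[g],q[g,2],rcond=None)[0])
E
```

```text
0.2333 [ 0.47376988 -0.04583275] 0.027605233325411392 in tool [-0.00297425 -0.00010923  0.08494486]
0.2393 [ 0.47635926 -0.04463931] 0.026531038390129536 in tool [-0.00012896 -0.00011034  0.07894206]
2809 [[ 0.0075 -0.0223  0.0744]
 [ 0.0149 -0.0003  0.0796]
 [ 0.0248  0.0222  0.0816]]
plane tilt [ 0.04320801 -0.0023076   0.07893491]
```

Emit:
apply_moves(rows=[0.0895,-0.001,0,0,0,0,0.0895,-0.001,0,0,0,0,0.0895,-0.001,0.07,0,0,0,0.0895,-0.001,0.12,0,0,0,0.0895,-0.001,0.138,0,0,0,0.0895,-0.001,0.138,0,0,0,0.0895,-0.001,0.138,0,0,0])

```text
t: 5.1
tool_pos: [0.5258, -0.0209, 0.2377]
tool_rot: [3.067, 0.677, 0.003]
contact_force: [0.6, 0.1, 0.8]
opening: 0.0244
grip_force: 39.6
```

Emit:
apply_moves(rows=[0,0,0.008,0,0,0,0,0,0.016,0,0,0,0,0,0.024,0,0,0,0,0,0.032,0,0,0,0,0,0.04,0,0,0,0,0,0.04,0,0,0])

```text
t: 5.7
tool_pos: [0.5246, -0.0203, 0.2109]
tool_rot: [-3.067, -0.677, 0.003]
contact_force: [0.3, -0.2, -0.8]
opening: 0.025
grip_force: 39.6
```

Emit:
apply_moves(rows=[-0.001,0.002,0.008,0,0,0,-0.001,0.002,0.016,0,0,0,-0.001,0.002,0.024,0,0,0,-0.001,0.002,0.032,0,0,0,-0.001,0.002,0.032,0,0,0])

```text
t: 6.2
tool_pos: [0.5246, -0.0217, 0.1918]
tool_rot: [-3.067, -0.677, 0.003]
contact_force: [-0.5, 0.1, -0.8]
opening: 0.0248
grip_force: 39.6
```

Emit:
apply_moves(rows=[0,0,0.002,0,0,0,0,0,0.004,0,0,0,0,0,0.006,0,0,0,0,0,0.006,0,0,0,0,0,0.006,0,0,0])

```text
t: 6.7
tool_pos: [0.5252, -0.0218, 0.1894]
tool_rot: [3.068, 0.678, 0.0]
contact_force: [0.7, -0.4, -0.5]
opening: 0.0247
grip_force: 39.6
```

Emit:
apply_moves(rows=[0,0,0.002,0,0,0,0,0,0.004,0,0,0,0,0,0.005,0,0,0,0,0,0.005,0,0,0,0,0,0.005,0,0,0])

```text
t: 7.2
tool_pos: [0.5252, -0.0218, 0.1868]
tool_rot: [3.067, 0.678, 0.0]
contact_force: [-1.6, -0.0, 4.3]
opening: 0.0245
grip_force: 40.1
```

Emit:
apply_moves(rows=[0,0,0.002,0,0,0,0,0,0.002,0,0,0,0,0,0.002,0,0,0])

```text
t: 7.5
tool_pos: [0.5254, -0.0218, 0.1868]
tool_rot: [3.068, 0.678, -0.0]
contact_force: [-5.9, 0.1, 10.1]
opening: 0.0248
grip_force: 40.9
```

Emit:
apply_moves(rows=[0,0,0,0,0,0,0,0,0,0,0,0,0,0,0,0,0,0,0,0,0,0,0,0,0,0,0,0,0,0,0,0,0,0,0,0], grip=0.75)

```text
t: 8.1
tool_pos: [0.5251, -0.0218, 0.1849]
tool_rot: [-3.068, -0.678, 0.0]
contact_force: [-0.0, 0.6, 0.5]
opening: 0.0641
grip_force: 0.0
```

Emit:
apply_moves(rows=[0,0,-0.05,0,0,0,0,0,-0.1,0,0,0,0,0,-0.18,0,0,0,-0.1,0,-0.25,0,0,0,-0.1,0,-0.25,0,0,0,-0.1,0,-0.25,0,0,0,-0.1,0,-0.25,0,0,0])

```text
t: 8.8
tool_pos: [0.4708, -0.0471, 0.335]
tool_rot: [3.068, 0.677, 0.002]
contact_force: [0.7, -0.6, -0.5]
opening: 0.0639
grip_force: 0.0
```

```bash
python3 - <<'E'
from h import *
o=ctrl.get_obs(); print(o['tool_pos'],o['opening']); im,d=shot('wrist','w3'); m=wristcam(o)
P=cloud(m,d); hsv=cv2.cvtColor(im,cv2.COLOR_BGR2HSV); near=(np.hypot(P[...,0]-.523,P[...,1]+.022)<.08)&(d>0)
for n,k,zz in [('body',(hsv[...,0]<22)&(hsv[...,1]>120),(.03,.055)),('flange',(hsv[...,0]>100)&(hsv[...,0]<130)&(hsv[...,1]>110),(.1,.12)),('grip',(hsv[...,0]>100)&(hsv[...,0]<130)&(hsv[...,1]>110),(.132,.16))]:
    q=P[k&near]; g=q[(q[:,2]>zz[0])&(q[:,2]<zz[1])]; print(n,len(g),(np.percentile(g,1,0)+np.percentile(g,99,0))/2,np.ptp(g,0),np.median(g[:,2]))
shot('top','top2')
E
```

```text
[ 0.47079966 -0.0470933   0.335028  ] 0.06394004415783251
body 953 [ 0.52372141 -0.02247316  0.05116364] [0.11867193 0.11891776 0.00862014] 0.0525556945936309
flange 2021 [ 0.5238509  -0.02258135  0.10740587] [0.05372599 0.05318326 0.00512254] 0.10743936757660119
grip 843 [ 0.52354344 -0.02266753  0.13749183] [0.02685975 0.02682391 0.00862775] 0.1392124742272459
```

View pics/w3.png

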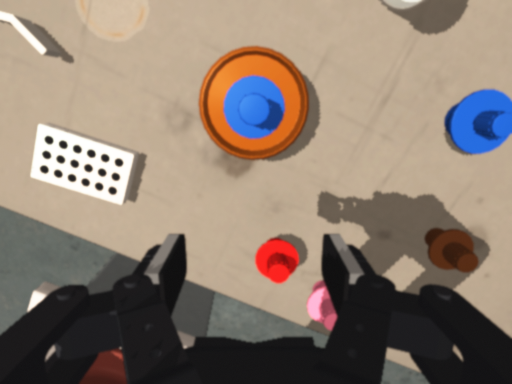

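Seated and centred: flange top at 107.4 mm, grip top at 139 mm, offset under 1 mm. Next, turn the tool to the push direction and look closely at the bracket.

Emit:
apply_moves(rows=[0.323,-0.285,-0.142,0,0,-0.856,0.323,-0.285,-0.142,0,0,-0.856,0.323,-0.285,-0.142,0,0,-0.856,0.323,-0.285,-0.142,0,0,-0.856,0.323,-0.285,-0.142,0,0,-0.856,0.323,-0.285,-0.142,0,0,-0.856,0.323,-0.285,-0.142,0,0,-0.856,0.323,-0.285,-0.142,0,0,-0.856,0.323,-0.285,-0.142,0,0,-0.856,0.323,-0.285,-0.142,0,0,-0.856,0.323,-0.285,-0.142,0,0,-0.856,0.323,-0.285,-0.142,0,0,-0.856], grip=0.7)

```text
t: 10.1
tool_pos: [0.5746, 0.1899, 0.4194]
tool_rot: [-1.98, -2.438, 0.002]
contact_force: [0.0, -0.8, -0.4]
opening: 0.0597
grip_force: 0.0
```

```bash
python3 - <<'E'
from h import *
from scipy.optimize import least_squares
o=ctrl.get_obs(); print(o['tool_pos'],o['q'],ctrl.tip_extent); im,d=shot('wrist','w4'); m=wristcam(o)
print(Ro.from_rotvec(o['tool_rot']).as_matrix().round(3))
P=cloud(m,d); hsv=cv2.cvtColor(im,cv2.COLOR_BGR2HSV)
k=(d>0)&(P[...,2]>.026)&(P[...,2]<.034)&(hsv[...,1]<70)&(hsv[...,2]>150)&(np.hypot(P[...,0]-.5544,P[...,1]-.2926)<.14)
v,u=np.nonzero(k); p=cast(m,np.c_[u,v].astype(float),.03)[:,:2]; print(len(p),p.min(0),p.max(0))
def res(q):
    cc,ss=np.cos(q[2]),np.sin(q[2]); e=p-q[:2]; x=e@[cc,ss]; y=np.abs(e@[-ss,cc])
    return np.where(x>0,np.hypot(x,y)-.068,np.where(x>-.031,y-.068,(y-.068-(-.031-x)*.022/.039)*.87))
f=least_squares(res,[.5544,.2926,1.78],loss='cauchy',f_scale=.002); r=res(f.x); print('dock',f.x.round(4),np.median(abs(r)),np.mean(abs(r)<.005))
E
```

```text
[0.57456534 0.18985818 0.4194251 ] [ 1.96181308e-01 -3.60705519e-02  1.51248782e+00  9.22822869e-05
  1.66650446e+00 -1.06282738e-02] 0.0726
[[-0.205  0.979 -0.001]
 [ 0.979  0.205 -0.   ]
 [ 0.    -0.001 -1.   ]]
1718 [0.47614816 0.20612015] [0.66293707 0.35936146]
dock [0.5578 0.2882 1.7612] 0.002147501457674679 0.9318975552968568
```

View pics/w4.png

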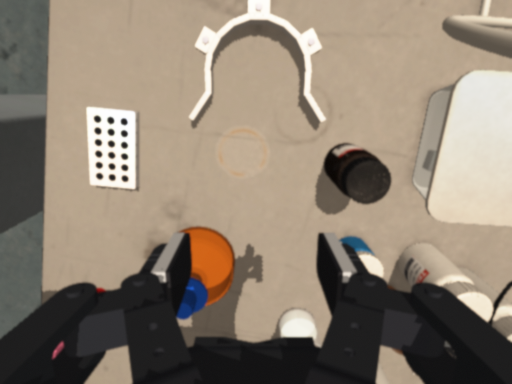

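```bash
cat >> h.py <<'E'
TILT=np.deg2rad(30)
def pose(c,th,gap,h=.013):
    u=np.array([np.cos(th),np.sin(th),0]); e=np.array([0,0,1.]); s,k=np.sin(TILT),np.cos(TILT)
    z=s*u-k*e; x=k*u+s*e; R=np.c_[x,np.cross(z,x),z]
    return np.r_[c,h]-u*(.0615+gap)-z*.0726, R
def row(p0,R0,p,R):
    return np.r_[R0.T@(p-p0)/.6, Ro.from_matrix(R0.T@R).as_rotvec()/(np.pi/2)].round(4)
E
python3 - <<'E'
from h import *
o=ctrl.get_obs(); p0,R0=o['tool_pos'],Ro.from_rotvec(o['tool_rot']).as_matrix()
c=np.array([.5238,-.0225]); th=np.arctan2(.183,.0586)
for a in [(c,th,.04,.16),(c,th,.04,.013),(c,th,.005,.013)]:
    p,R=pose(*a); print(p.round(3),row(p0,R0,p,R)); p0,R0=p,R
E
```

```text
[ 0.482 -0.154  0.223] [-0.5284 -0.2687  0.3283 -0.0867  0.326   0.3214]
[ 0.482 -0.154  0.076] [-0.1225  0.      0.2122  0.      0.      0.    ]
[ 0.492 -0.12   0.076] [0.0505 0.     0.0292 0.     0.     0.    ]
```

Emit:
apply_moves(rows=[-0.528,-0.269,0.328,-0.087,0.326,0.321,-0.528,-0.269,0.328,-0.087,0.326,0.321,-0.528,-0.269,0.328,-0.087,0.326,0.321,-0.528,-0.269,0.328,-0.087,0.326,0.321,-0.528,-0.269,0.328,-0.087,0.326,0.321,-0.528,-0.269,0.328,-0.087,0.326,0.321,-0.528,-0.269,0.328,-0.087,0.326,0.321,-0.528,-0.269,0.328,-0.087,0.326,0.321,-0.528,-0.269,0.328,-0.087,0.326,0.321,-0.528,-0.269,0.328,-0.087,0.326,0.321,-0.528,-0.269,0.328,-0.087,0.326,0.321,-0.528,-0.269,0.328,-0.087,0.326,0.321,-0.528,-0.269,0.328,-0.087,0.326,0.321])

```text
t: 11.45
tool_pos: [0.4828, -0.1528, 0.2246]
tool_rot: [-2.235, -1.64, -0.602]
contact_force: [0.7, 0.3, 0.0]
opening: 0.0595
grip_force: 0.0
```

```bash
python3 - <<'E'
from h import *
o=ctrl.get_obs(); p0,R0=o['tool_pos'],Ro.from_rotvec(o['tool_rot']).as_matrix(); print(p0,R0.round(3),o['q'].round(2))
c=np.array([.5238,-.0225]); th=np.arctan2(.183,.0586)
for a in [(c,th,.04,.013),(c,th,.005,.013)]:
    p,R=pose(*a); print(p.round(3),row(p0,R0,p,R)); p0,R0=p,R
E
```

```text
[ 0.48280117 -0.15277206  0.22457993] [[ 0.259  0.954  0.153]
 [ 0.826 -0.301  0.476]
 [ 0.5    0.003 -0.866]] [-0.65 -0.12  1.96  0.49  1.5  -0.43]
[ 0.482 -0.154  0.076] [-1.257e-01 -1.900e-03  2.136e-01  5.000e-04 -1.000e-04  3.100e-03]
[ 0.492 -0.12   0.076] [0.0505 0.     0.0292 0.     0.     0.    ]
```

Emit:
apply_moves(rows=[-0.126,-0.002,0.213,0,0,0,-0.126,-0.002,0.213,0,0,0,-0.126,-0.002,0.213,0,0,0,-0.126,-0.002,0.213,0,0,0,-0.126,-0.002,0.213,0,0,0,-0.101,-0.002,0.227,0,0,0,-0.076,-0.002,0.242,0,0,0,-0.069,-0.002,0.246,0,0,0,-0.062,-0.002,0.25,0,0,0,-0.062,-0.002,0.25,0,0,0])

```text
t: 12.45
tool_pos: [0.4952, -0.1129, 0.0768]
tool_rot: [-2.237, -1.639, -0.603]
contact_force: [0.6, 0.4, -0.5]
opening: 0.0598
grip_force: 0.0
```

```bash
python3 - <<'E'
from h import *
o=ctrl.get_obs(); p0,R0=o['tool_pos'],Ro.from_rotvec(o['tool_rot']).as_matrix(); print(p0,o['contact_force'])
im,d=shot('wrist','w5'); m=wristcam(o)
W=np.array([.5824,.1605]); th=np.arctan2(.183,.0586); p,R=pose(W,th,0); print(row(p0,R0,p,R))
# fit from depth: grip/flange of stopper = flask position
P=cloud(m,d); hsv=cv2.cvtColor(im,cv2.COLOR_BGR2HSV); k=(hsv[...,0]>100)&(hsv[...,0]<130)&(hsv[...,1]>110)&(d>0); q=P[k]
g=q[(q[:,2]>.134)&(q[:,2]<.15)]; print('grip top',len(g),g.mean(0),np.ptp(g,0))
E
```

```text
[ 0.49523481 -0.1128572   0.07683298] [ 0.61706955  0.4045507  -0.50059877]
[2.722e-01 2.000e-04 1.589e-01 1.700e-03 1.000e-04 2.900e-03]<stdin>:7: RuntimeWarning: Mean of empty slice.
  ret = um.true_divide(
Traceback (most recent call last):
ValueError: zero-size array to reduction operation maximum which has no identity
```

View pics/w5.png

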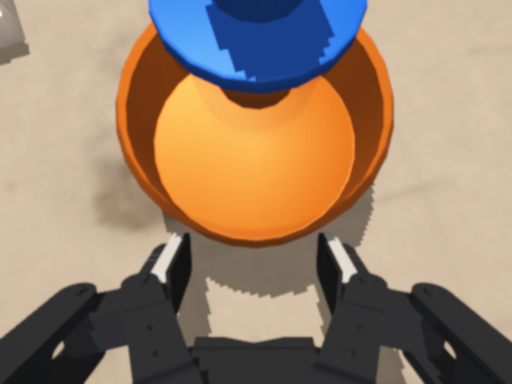

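Emit:
apply_moves(rows=[0.007,0,0.004,0,0,0,0.014,0,0.008,0,0,0,0.028,0,0.016,0,0,0,0.042,0,0.024,0,0,0,0.056,0,0.032,0,0,0,0.07,0,0.04,0,0,0,0.084,0,0.049,0,0,0,0.091,0,0.053,0,0,0,0.091,0,0.053,0,0,0])

```text
t: 13.4
tool_pos: [0.5135, -0.0513, 0.0748]
tool_rot: [-2.235, -1.637, -0.602]
contact_force: [0.3, -1.0, 0.2]
opening: 0.0597
grip_force: 0.7
```

```bash
cat > flask.py <<'E'
from h import *
import sys
def flask():
    im,d=shot('top',sys.argv[1]); m=ctrl.camera_model('top'); m={k:np.array(v) for k,v in m.items()}
    P=cloud(m,d); hsv=cv2.cvtColor(im,cv2.COLOR_BGR2HSV)
    B=np.zeros(d.shape,bool); B[150:235,130:300]=1
    k=B&(hsv[...,0]<22)&(hsv[...,1]>120)&(d>0); q=P[k]
    g=q[(q[:,2]>.03)&(q[:,2]<.065)]; b=(np.percentile(g,1,0)+np.percentile(g,99,0))/2
    k=B&(hsv[...,0]>100)&(hsv[...,0]<130)&(hsv[...,1]>110)&(d>0); q=P[k]
    g2=q[(q[:,2]>.09)&(q[:,2]<.16)]
    print('body',b.round(4),np.ptp(g,0).round(3),'| stopper',((g2.min(0)+g2.max(0))/2).round(4),np.ptp(g2,0).round(3),len(g2)); return b[:2],g2
c,_=flask()
o=ctrl.get_obs(); p0,R0=o['tool_pos'],Ro.from_rotvec(o['tool_rot']).as_matrix()
D=np.array([.5578,.2882]); u=np.array([np.cos(1.7612),np.sin(1.7612)]); n=np.array([-u[1],u[0]])
print('t',o['t'],'dock frame',(c-D)@u,(c-D)@n,'force',o['contact_force'].round(1)); 
tip=p0+R0[:,2]*.0726; print('tip->flask',np.linalg.norm(tip[:2]-c),tip)
E
python3 flask.py t3
```

```text
body [0.5386 0.0355 0.0501] [0.116 0.116 0.035] | stopper [0.5407 0.0364 0.1234] [0.05  0.047 0.048] 229
t 13.45 dock frame -0.24451150036668212 0.06671266009529944 force [ 0.4 -1.2  0.5]
tip->flask 0.0541603745402027 [ 0.52432411 -0.01677215  0.01182439]
```

Emit:
apply_moves(rows=[0.007,0,0.004,0,0,0,0.021,0,0.012,0,0,0,0.035,0,0.02,0,0,0,0.05,0,0.029,0,0,0,0.064,0,0.037,0,0,0,0.079,0,0.045,0,0,0,0.093,0,0.054,0,0,0,0.108,0,0.062,0,0,0,0.122,0,0.071,0,0,0,0.137,0,0.079,0,0,0,0.151,0,0.087,0,0,0,0.166,0,0.096,0,0,0,0.176,0,0.101,0,0,0,0.182,0,0.105,0,0,0,0.182,0,0.105,0,0,0])

```text
t: 14.95
tool_pos: [0.5516, 0.0685, 0.075]
tool_rot: [-2.235, -1.636, -0.601]
contact_force: [-0.6, -0.7, -0.4]
opening: 0.0598
grip_force: 0.2
```

```bash
cat >> flask.py <<'E'
# next: back off 40mm, swing round to axis heading at 20 mm gap (from backed-off pose), then contact->home length
off=-.0615+.054
hz=R0[:2,0]/np.linalg.norm(R0[:2,0]); p1=p0-np.r_[hz,0]*.04; print('backoff',row(p0,R0,p1,R0))
aim=np.arctan2(*(D-c)[::-1]); print('aim deg',np.degrees(aim),'axis',np.degrees(1.7612),'dist',np.linalg.norm(D-c))
for th in (1.7612,aim):
    p,R=pose(c,th,off+.03); print('swing',row(p1,R0,p,R),' from now',row(p0,R0,p,R))
E
python3 flask.py t4
```

```text
body [0.577  0.1551 0.0479] [0.116 0.115 0.035] | stopper [0.5789 0.1562 0.1211] [0.053 0.048 0.046] 229
t 15.0 dock frame -0.13429453684084602 0.006336927289960393 force [-0.2  0.7  0.7]
tip->flask 0.05410095850167781 [0.56274262 0.10294287 0.0122539 ]
backoff [-0.0577  0.     -0.0334  0.      0.      0.    ]
aim deg 98.20772724309866 axis 100.9093268784406 dist 0.13444396331846067
swing [ 0.0363  0.0922  0.0196  0.1593 -0.0008 -0.2742]  from now [-0.0213  0.0922 -0.0138  0.1593 -0.0008 -0.2742]
swing [ 0.0326  0.0837  0.0175  0.1443 -0.0008 -0.2482]  from now [-0.0251  0.0838 -0.016   0.1443 -0.0008 -0.2482]
```

Emit:
apply_moves(rows=[-0.058,0,-0.033,0,0,0,-0.058,0,-0.033,0,0,0,-0.045,0.04,-0.026,0.07,0,-0.12,-0.035,0.065,-0.02,0.11,0,-0.19,-0.025,0.085,-0.016,0.146,-0.001,-0.252,-0.025,0.085,-0.016,0.146,-0.001,-0.252,-0.025,0.085,-0.016,0.146,-0.001,-0.252,-0.025,0.085,-0.016,0.146,-0.001,-0.252])

```text
t: 15.8
tool_pos: [0.5937, 0.0356, 0.0754]
tool_rot: [-1.767, -2.049, -0.472]
contact_force: [-0.1, -0.7, 0.5]
opening: 0.0597
grip_force: 0.0
```

```bash
python3 - <<'E'
from h import *
o=ctrl.get_obs(); p0,R0=o['tool_pos'],Ro.from_rotvec(o['tool_rot']).as_matrix(); im,d=shot('wrist','w6'); m=wristcam(o)
P=cloud(m,d); hsv=cv2.cvtColor(im,cv2.COLOR_BGR2HSV); k=(hsv[...,0]<22)&(hsv[...,1]>120)&(d>0); q=P[k]; g=q[(q[:,2]>.043)&(q[:,2]<.056)]; print(len(g),fitc(g[:,:2]))
h=R0[:2,0]/np.linalg.norm(R0[:2,0]); print('heading',np.degrees(np.arctan2(h[1],h[0])))
tip=p0+R0[:,2]*.0726; print('tip',tip); n=np.array([-h[1],h[0]])
for c in ([.578,.1557],[.5578,.2882]): e=np.array(c)-tip[:2]; print(c,'along',e@h,'left',e@n)
p=p0+np.r_[h,0]*((np.array([.5578,.2882])-tip[:2])@h-.054); p[2]+=.012-tip[2]; print('home row',row(p0,R0,p,R0))
E
```

```text
9141 (array([0.58974924, 0.17739864]), np.float64(0.07421440241062345))
heading 98.4270686614608
tip [0.58829931 0.07149715 0.01245629]
[0.578, 0.1557] along 0.08480309343879228 left -0.002151844066046891
[0.5578, 0.2882] along 0.2188328361356757 left -0.0015878648047019611
home row [2.376e-01 2.000e-04 1.379e-01 0.000e+00 0.000e+00 0.000e+00]
```

View pics/w6.png

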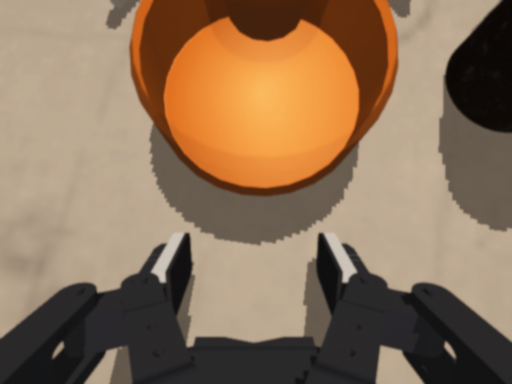

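Emit:
apply_moves(rows=[0.017,0.003,0.01,0,0,0,0.03,0.003,0.017,0,0,0,0.04,0.003,0.023,0,0,0,0.05,0.003,0.029,0,0,0,0.062,0.003,0.036,0,0,0,0.075,0.003,0.043,0,0,0,0.088,0.003,0.051,0,0,0,0.101,0.003,0.058,0,0,0,0.114,0.003,0.066,0,0,0,0.127,0.003,0.073,0,0,0,0.14,0.003,0.081,0,0,0,0.153,0.003,0.088,0,0,0,0.166,0.003,0.096,0,0,0,0.179,0.003,0.103,0,0,0,0.192,0.003,0.111,0,0,0,0.202,0.003,0.117,0,0,0,0.21,0.003,0.122,0,0,0,0.21,0.003,0.122,0,0,0])

```text
t: 17.65
tool_pos: [0.5747, 0.1807, 0.0754]
tool_rot: [-1.765, -2.052, -0.473]
contact_force: [0.7, -0.3, 0.6]
opening: 0.0598
grip_force: 0.5
```

```bash
python3 flask.py t5 | head -3
```

```text
body [0.5579 0.2703 0.0498] [0.115 0.119 0.034] | stopper [0.5609 0.2722 0.1226] [0.053 0.052 0.044] 221
t 17.7 dock frame -0.017629186991109963 0.0033398811571121673 force [ 0.7 -0.1 -0.4]
tip->flask 0.055092524227416735 [0.56921967 0.21634931 0.01235078]
```

Push the last ~17 mm slowly, watching the force.

Emit:
apply_moves(rows=[0.005,0,0.003,0,0,0,0.01,0,0.006,0,0,0,0.014,0,0.008,0,0,0,0.018,0,0.0105,0,0,0,0.02,0,0.0115,0,0,0,0.02,0,0.0115,0,0,0])

```text
t: 18.3
tool_pos: [0.5727, 0.1937, 0.0751]
tool_rot: [-1.765, -2.052, -0.472]
contact_force: [0.6, -2.9, 0.3]
opening: 0.0599
grip_force: 1.2
```

Emit:
apply_moves(rows=[0.0015,0,0.0009,0,0,0,0.003,0,0.0017,0,0,0,0.0045,0,0.0026,0,0,0,0.0045,0,0.0026,0,0,0])

```text
t: 18.7
tool_pos: [0.5723, 0.1966, 0.0752]
tool_rot: [-1.766, -2.052, -0.472]
contact_force: [-0.2, -2.2, 0.5]
opening: 0.0596
grip_force: 1.4
```

Emit:
apply_moves(rows=[0.0015,0,0.0009,0,0,0,0.003,0,0.0017,0,0,0,0.003,0,0.0017,0,0,0])

```text
t: 19.0
tool_pos: [0.5719, 0.1987, 0.0752]
tool_rot: [-1.766, -2.052, -0.472]
contact_force: [1.3, -2.9, 0.2]
opening: 0.0595
grip_force: 1.4
```

Emit:
apply_moves(rows=[0.0015,0,0.0009,0,0,0,0.003,0,0.0017,0,0,0,0.003,0,0.0017,0,0,0])

```text
t: 19.3
tool_pos: [0.5717, 0.2006, 0.0752]
tool_rot: [-1.766, -2.052, -0.472]
contact_force: [1.0, -3.5, 0.1]
opening: 0.0597
grip_force: 1.8
```

Emit:
apply_moves(rows=[0.0015,0,0.0009,0,0,0,0.003,0,0.0017,0,0,0,0.003,0,0.0017,0,0,0])

```text
t: 19.6
tool_pos: [0.5718, 0.2014, 0.0752]
tool_rot: [-1.767, -2.055, -0.47]
contact_force: [1.2, -10.4, 1.8]
opening: 0.06
grip_force: 4.8
```

```bash
python3 flask.py t6 | head -3
```

```text
body [0.5546 0.2887 0.0487] [0.116 0.115 0.034] | stopper [0.5562 0.2916 0.1225] [0.051 0.049 0.045] 220
t 19.65 dock frame 0.0011305974579318306 0.0030440859304296983 force [  0.5 -10.6   1.4]
tip->flask 0.05312357762871125 [0.56651443 0.23696449 0.01220984]
```

Force jumped to 10 N with the flask at dock x ≈ 0, so it is home. Back off and check once.

Emit:
apply_moves(rows=[-0.02,0,-0.012,0,0,0,-0.06,0,-0.035,0,0,0,-0.13,0,-0.075,0,0,0,-0.13,0,-0.15,0,0,0,-0.13,0,-0.25,0,0,0,-0.13,0,-0.25,0,0,0,-0.13,0,-0.25,0,0,0,-0.13,0,-0.25,0,0,0])

```text
t: 20.45
tool_pos: [0.5917, 0.0623, 0.1651]
tool_rot: [-1.765, -2.05, -0.471]
contact_force: [-0.8, 0.7, 0.2]
opening: 0.0599
grip_force: 0.0
```

```bash
python3 flask.py t7 | head -3; python3 - <<'E'
import cv2
im=cv2.imread('pics/t7.png'); cv2.imwrite('pics/c7.png',cv2.resize(im[110:275,110:380],None,fx=2.9,fy=2.9,interpolation=cv2.INTER_CUBIC))
E
```

```text
body [0.5546 0.2887 0.0493] [0.116 0.114 0.035] | stopper [0.5564 0.2914 0.1235] [0.05  0.049 0.045] 207
t 20.5 dock frame 0.0011091340536015962 0.003025341549954216 force [ 0.3  0.6 -0.1]
tip->flask 0.19269002599123988 [0.58559125 0.0985319  0.10142891]
```

View pics/c7.png

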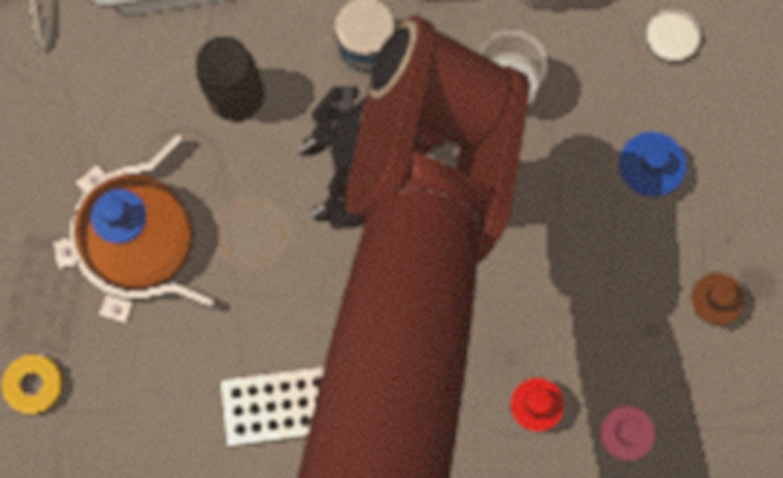

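The flask (crop 135,232) sits against the back of the bracket with the stopper on it. The beaker, jar, heat block and big stopper are at their starting pixels.

```bash
python3 -c "
from station import ctrl
print(ctrl.finish_job())"
```

```text
the job is handed in; nothing more can be done
None
```

The smaller blue stopper is seated in the flask and released, and the closed flask is pushed fully home against the back of the bracket. I handed the job in at about 20.5 s; no verdict came back.

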